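# Roll a bar into the V-cradle and push it up to the end stop

### The job

Roll the loose wooden bar across the bench with your fingertips, pushing it by its side, up the cradle's low ramp and over the edge until it lies in the V groove; then push its end with a fingertip to slide it along the groove until its other end touches the red end stop. Roll it, do not skid it; do not lift it or send it off fast, leave the bottle, jar and paint tube where they are, and let go of everything at the end.

Things in the scene. Friction and masses are not known exactly. Their poses are not given: they have to be found in the camera images.
- bar: Varnished dark-wood round bar, 44 mm diameter, 160 mm long, about 170 g, blue band round its middle, white stripe along it (on top at the start). Lies loose on the bench. Slippery (friction about 0.4): pushed by its side at mid-height it rolls, with little resistance. Origin: its centre, on the axis (22 mm up at the start); x along the bar; y and z turn as it rolls.
- cradle: Wooden V-cradle fixed to the bench, 230 mm long along its y. Origin at bench level, mid-length, under a seated bar's axis; x across the groove, away from the bar's side; z up. The bar starts at x = -110 to -145 mm, parallel within 0.15 rad, 25 to 50 mm short of the stop. Grey ramp: bench level at x = -78 mm up to the edge. The -y end is open.
- edge (a point): Mid-length of the edge where the ramp ends, 13 mm high, at cradle x = -18 mm. Beyond it the groove falls at 25 degrees to its bottom (x = +6 mm, 2 mm high), then a back face rises at 50 degrees to x = +41 mm, 44 mm high; a 30 mm high strip behind it reaches x = +60 mm.
- seat (a point): Where the bar's centre is when it lies in the groove touching the stop: cradle x = 0, y = +35 mm, 29 mm above the bench. Axes as the cradle's.
- stop (a point): Point on the inner face of the red end stop that a seated bar's end centre touches: cradle x = 0, y = +115 mm, 29 mm above the bench. The stop is a red plate across the cradle's +y end, 12 mm thick, 55 mm high, from x = -15 to +60 mm.
- bottle: Bystander: amber bottle with black cap, 54 mm diameter, 125 mm tall, standing about 240 mm to one side of the cradle's middle. Origin at the centre of its underside.
- jar: Bystander: yellow jar with white lid, 64 mm diameter, 75 mm tall, standing about 240 mm to the other side. Origin at the centre of its underside.
- tube: Bystander: paint tube lying on the bench beyond the cradle, about 110 mm long, 32 mm wide, 18 mm high. Origin at the centre of its underside, x axis along it.
There are look-alikes about, which are no part of the job. Leave any pink look-alike of the bar alone.

How it is judged:
By the outcome, as a careful person would: the job done as asked, in the order asked, and still so for the second after the job is handed in, with the robot touching nothing.
It also fails if it takes over 48 s, if anything falls off the work surface, if the arm or the gripper's body presses on something with over 40 N, if the wrist force passes 120 N, or if a joint passes its speed limit or range.

### The arm

A 6-joint arm with a two-finger parallel gripper is mounted at the origin on the work surface. World frame = base frame: x ahead of the robot, y to its left, z up, the work surface at z = 0. Lengths are in m, angles in degrees, forces in N, time in s.
With the tool pointing down it reaches from about 0.4 to 0.825 m from the base axis. Payload 7 kg.
Tool frame: the origin (TCP) lies at the very end of the fingers, on their centre line; the grasp point (between the pads) lies 19 mm behind it; z points along the fingers, y is the line along which they close (so a half turn about z gives the same grasp; the last joint's range is limited). The gripper opens to 88 mm and grips with 3 to 60 N. Pads are 19 mm wide; open, the fingers measure 130 mm over their backs; the gripper's body (78 mm by 193 mm) begins 47 mm behind the grasp point.
Start: joints at [82.397, 20.546, 0.682, 0, -70.136, -16.507], TCP at [0.276, 0.616, 0.227] pointing down, gripper open.
Joint ranges: [-176.03, 176.03], [-82.01, 121.73], [-58.28, 71.71], [-173.87, 95.51], [-174.79, -0.11], [-173.66, 173.66]. Speed limits (degrees/s): [136.94, 136.94, 172.46, 180, 180, 180].

### API

Orientations are given as [roll, pitch, yaw] about the fixed x, y, z axes, in that order (R = Rz(yaw) Ry(pitch) Rx(roll)).
In Python, from plant import get_state, imaging, r, finder gives the robot as it stands.
- The arm moves only by the shell command python3 -m handwheel 'ROWS' [FORCE]. ROWS is JSON, a list of rows, each a list of 5 numbers: the closure, from 0 (fully open) to 1 (shut), then the shift along the world's x, y, z in cm, then the turn about the world's z in degrees. A call has 1 to 8 rows; each row is the pose to reach, as a shift and turn from the pose commanded when the call began; what a row does not reach only later rows make up. A row lasts 1/8 s, in which the tool goes at most 62.5 mm and 10.7 degrees, less where a joint would pass 70% of its speed; a pose out of reach is approached as far as the arm can. A call with a gripper value outside its range is refused whole. The fingers move at their own pace and stop on an object; FORCE is the grip in N (left out, the last holds). Time passes only in rows, so rows that repeat a pose let the fingers close. It gives the time, the measured TCP pose, the force, the opening and the grip force at its end, in the units of the state.
- get_state(): the state, without advancing time (a new reading comes with each control period).
- imaging.capture(name): name is "scene" or "top" or "wrist"; returns (picture, depth): 420x560x3 uint8, red, green, blue; 420x560 float32, m along the optical axis (not along the pixel's ray), 0 where there is no reading.
- imaging.get_calibration(name): a dict with "fx", "fy", "cx", "cy" (pixels), "rvec" (rotation vector, rad) and "tvec" (3), from world to camera coordinates, as OpenCV has them; the wrist camera has in their place "hand_eye" (4x4, takes a point from camera to tool coordinates, whose origin is the TCP and whose axes are the flange's). Camera axes: x right, y down, z forward; pixel columns grow to the right and rows downward; lengths in m; the calibration is good to about 2 mm. A picture is of the moment at which its call begins: read the wrist's pose just before it. get_calibration takes no time and is no camera call.
- r.close_job(): hands the job in; it is judged then, once.
Trained networks look in the newest picture that a camera, given by its name, has taken for a name from the list of things; names that differ only in an ending like _2 or _b are one class to them, and where a whole thing is asked for, a point or a joint stands for the part that bears it (a point fixed in the world has none). Each returns a list of dicts, best first, with "p" (0 to 1); they miss things now and then, are a little off and sometimes report something else, mostly with a low value. They report only what shows in the picture. A call takes as long as a camera call. They do not tell look-alikes from the thing itself.
- finder.cut_out(camera, query): "region" (420x560 bool, what is visible of it) and "pixel" ([column, row] in pixels, amid what is visible of it).
The state is a dict: "time_s": time; "joints": joint angles; "qd": joint speeds; "joint_torque": joint torques, N m; "tcp_pos": TCP position; "eef_rot": TCP orientation; "contact_force": force on the tool from outside, world axes, zero at the start; "moment": the same for the moment, N m; "gripper_width": finger opening in m; "gripper_force": force on a finger pad.
Only numpy, scipy, OpenCV 4.12 (cv2) and the standard library are available. Lean on these libraries where they do the work, as an engineer would, in place of code of your own. Each camera call takes 0.05 s, during which the arm holds its last target. There are 200 camera calls.

## Working session

There is one attempt and no reset: what is moved stays moved. The work goes in short steps, Python scripts to look and compute and a shell command to move; the robot and the scene stay as the last step left them, time stands still between calls to the robot, and variables do not carry over. Pictures are saved under pics/ and viewed, at most 10 in all, crops included, and the job is handed in when it is done.

```bash
ls; mkdir -p pics; cat > h.py <<'E'
import numpy as np, cv2
from plant import get_state, imaging, r, finder
def world(cam, d, st=None):
    c=imaging.get_calibration(cam); v,u=np.mgrid[0:420,0:560]
    P=np.stack([(u-c["cx"])/c["fx"]*d,(v-c["cy"])/c["fy"]*d,d],-1)
    R=cv2.Rodrigues(np.array(c["rvec"],float))[0]; t=np.array(c["tvec"],float).ravel()
    return (P-t)@R
E
python3 - <<'E'
from h import *
out=[]
for cam in ("scene","top"):
    im,d=imaging.capture(cam); W=world(cam,d); np.savez(f"{cam}0.npz",im=im,d=d,W=W)
    cv2.imwrite(f"pics/{cam}0.png",im[:,:,::-1])
    for q in ("bar","cradle","stop","bottle","jar","tube"):
        for x in finder.cut_out(cam,q)[:3]:
            m=x["region"]&(d>0); p=W[m]
            print(cam,q,round(x["p"],2),np.round(x["pixel"]),m.sum(),np.round(np.median(p,0),3),np.round(np.percentile(p,2,axis=0),3),np.round(np.percentile(p,98,axis=0),3))
print(get_state())
E
```

```text
pics
scene bar 0.67 [257. 185.] 1355 [0.523 0.082 0.037] [0.495 0.013 0.009] [0.533 0.17  0.045]
scene bar 0.64 [153. 226.] 1696 [ 0.465 -0.152  0.038] [ 0.437 -0.223  0.015] [ 0.483 -0.066  0.046]
scene cradle 0.74 [299. 214.] 5433 [0.629 0.099 0.011] [ 0.553 -0.009  0.   ] [0.698 0.226 0.053]
scene stop 0.78 [299. 216.] 5530 [0.629 0.1   0.011] [ 0.553 -0.01   0.   ] [0.698 0.226 0.053]
scene bottle 0.9 [348. 139.] 923 [0.562 0.332 0.064] [0.534 0.319 0.003] [0.578 0.359 0.125]
scene bottle 0.54 [301. 214.] 5643 [0.629 0.099 0.011] [ 0.551 -0.01  -0.   ] [0.698 0.227 0.053]
scene jar 0.9 [215. 283.] 1618 [ 0.681 -0.152  0.063] [ 0.641 -0.176  0.001] [ 0.697 -0.119  0.077]
scene tube 0.91 [375. 230.] 680 [0.775 0.187 0.017] [0.757 0.145 0.003] [0.793 0.252 0.02 ]
top bar 0.72 [374. 299.] 1999 [ 0.453 -0.137  0.042] [ 0.425 -0.215  0.027] [ 0.478 -0.062  0.048]
top bar 0.63 [248. 265.] 1985 [0.51  0.098 0.042] [0.489 0.021 0.004] [0.531 0.174 0.048]
top bar 0.62 [204. 133.] 923 [0.77  0.197 0.018] [0.754 0.149 0.001] [0.794 0.255 0.023]
top cradle 0.64 [246. 208.] 8791 [0.622 0.112 0
[... 506 characters left out ...]
0.228 0.055]
{'time_s': 0.7, 'joints': array([ 8.23962765e+01,  2.05428507e+01,  6.80592654e-01, -1.78290905e-03,
       -7.01347944e+01, -1.65086151e+01]), 'qd': array([-0.00847405, -0.00070846,  0.06153187,  0.02598748, -0.00889545,
       -0.069801  ]), 'joint_torque': array([ 7.72066378e-04, -5.82166171e+01,  2.93254924e+01,  7.00089723e+00,
        1.26937131e-02, -2.13606762e-05]), 'tcp_pos': array([0.27573327, 0.61607694, 0.22658487]), 'eef_rot': array([-1.79997650e+02,  2.44530772e-03, -2.41129443e+01]), 'contact_force': array([-0.18548409, -0.14917598, -0.39845661]), 'moment': array([-0.0019892 , -0.03486787, -0.04706928]), 'gripper_force': 0.0, 'gripper_width': 0.08727910454115653}
```

View pics/top0.png

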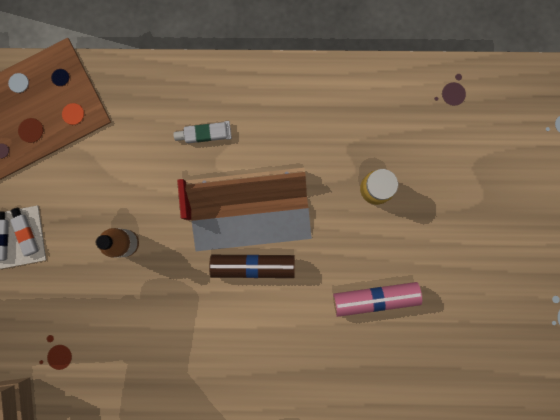

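```bash
python3 - <<'E'
from h import *
z=np.load("top0.npz"); W=z["W"]; im=z["im"].astype(int)
def box(n,m):
    p=W[m][:,:2].astype(np.float32); c,(a,b),t=cv2.minAreaRect(p); print(n,m.sum(),np.round(c,4),round(a,4),round(b,4),round(t,2))
X,Y,Z=W[...,0],W[...,1],W[...,2]
a=(Z>.03)&(Z<.06)&(X>.47)&(X<.54)&(Y>0)&(Y<.2); box("bar",a)
# axis line: fit upper crest
p=W[(Z>.04)&a][:,:2]; print(cv2.fitLine(p.astype(np.float32),cv2.DIST_HUBER,0,.01,.01).ravel(),Z[a].max())
a=(Z>.004)&(Z<.07)&(X>.54)&(X<.73)&(Y>-.05)&(Y<.26); box("cradle",a)
a2=a&(im[...,0]>1.8*im[...,1])&(im[...,0]>1.8*im[...,2])&(Z>.045); box("stop",a2)
a3=a&(Z>.025)&(Z<.043); box("backface",a3)
E
```

```text
bar 1882 [0.5101 0.0977] 0.0417 0.1607 0.75
[ 0.0115183  -0.99993366  0.510228    0.09724294] 0.05069776675805924
cradle 8161 [0.6349 0.1053] 0.3086 0.1893 89.9
stop 278 [0.6352 0.2296] 0.0743 0.0126 6.54
backface 1990 [0.6668 0.1207] 0.0721 0.2477 16.41
```

The top view shows the dark bar at (252,266) and the cradle around (248,210), with its stop at (184,199) on the world +y side. The pink look-alike is at (378,299). Next I fit the cradle and bar poses to the depth.

```bash
cat >> h.py <<'E'
from scipy.optimize import least_squares
def cfit(W):
    X,Y,Z=W[...,0],W[...,1],W[...,2]
    P=W[(X>.535)&(X<.74)&(Y>-.03)&(Y<.27)&(Z>-.01)&(Z<.07)]
    def res(q):
        c,s=np.cos(q[2]),np.sin(q[2]); dx,dy=P[:,0]-q[0],P[:,1]-q[1]
        x=c*dx+s*dy; y=-s*dx+c*dy
        h=np.interp(x,[-.0781,-.078,-.018,.006,.041,.0411,.060,.0605],[0,0,.013,.002,.044,.03,.03,0])
        h=np.where(abs(y)<=.115,h,0); h=np.where((y>.115)&(y<.127)&(x>-.015)&(x<.06),.055,h)
        return P[:,2]-q[3]-h
    best=min((least_squares(res,[.628,y0,a,0],loss="soft_l1",f_scale=.002,diff_step=1e-3,x_scale=[.01,.01,.1,.002]) for y0 in(.1,.108,.116) for a in(.03,.08,.12)),key=lambda s:s.cost)
    return best.x,best.cost/len(P)**1
def bfit(W,c0,dmax=.04):
    p=W[(np.hypot(W[...,0]-c0[0],W[...,1]-c0[1])<.1)&(W[...,2]>c0[2])&(abs(W[...,0]-c0[0])<dmax)]
    def res(q): # x0,slope,zc,slope z
        n=np.array([1,q[1],0])/np.hypot(1,q[1]); dx=(p[:,0]-q[0]-q[1]*-1*0-(-q[1])*(p[:,1]-c0[1]))/np.hypot(1,q[1])
        return np.hypot(dx,p[:,2]-q[2]-q[3]*(p[:,1]-c0[1]))-.022
    s=least_squares(res,[c0[0],0,.022,0],loss="soft_l1",f_scale=.002); q=s.x
    ok=abs(res(q))<.005; y=p[ok][:,1]; lo,hi=np.percentile(y,[.5,99.5]); ym=(lo+hi)/2
    return np.array([q[0]-q[1]*(ym-c0[1]),ym,q[2]+q[3]*(ym-c0[1])]),np.degrees(np.arctan(q[1])),hi-lo,ok.mean()
def incradle(C,p):
    c,s=np.cos(C[2]),np.sin(C[2]); d=np.array(p[:2])-C[:2]; return np.array([c*d[0]+s*d[1],-s*d[0]+c*d[1]])
E
python3 - <<'E'
from h import *
for cam in ("top","scene"):
    W=np.load(cam+"0.npz")["W"]; C,k=cfit(W); print(cam,"cradle",np.round(C,4),np.degrees(C[2]),k)
    b=bfit(W,[.510,.098,.02]); print("bar",b,"in cradle",incradle(C,b[0]))
E
```

```text
top cradle [0.6291 0.108  0.12   0.0016] 6.874738410610536 2.1252772128548266e-06
bar (array([0.51216064, 0.13573346, 0.04033811]), np.float64(13.536472093129303), np.float64(0.007822594843007652), np.float64(0.01483270093135564)) in cradle [-0.11274638  0.04151058]
scene cradle [ 6.289e-01  1.035e-01  1.204e-01 -4.000e-04] 6.8973537795990065 5.355245360060726e-06
bar (array([0.50998004, 0.09356891, 0.021719  ]), np.float64(0.7864126917819124), np.float64(0.15980284108437695), np.float64(0.9596299411269975)) in cradle [-0.1192921   0.00443597]
```

```bash
sed -i 's/    best=min.*/    from scipy.optimize import minimize\n    f=lambda v:np.minimum(abs(res(np.array(v)*[.01,.01,.1,.002])),.006).mean()\n    B=min((minimize(f,[62.9,y0,a,0],method="Nelder-Mead",options=dict(initial_simplex=np.array([[62.9,y0,a,0]]*5)+np.vstack([np.zeros(4),np.eye(4)*.4]))for y0 in(10.2,10.8) for a in(.3,.7,1.1)),key=lambda s:s.fun)/; s/    return best.x.*/    return B.x*[.01,.01,.1,.002],B.fun/' h.py
sed -i 's/c0\[2\])&(abs/c0[2])\&(W[...,2]<.08)\&(abs/' h.py
python3 - <<'E'
from h import *
for cam in ("top","scene"):
    W=np.load(cam+"0.npz")["W"]; C,k=cfit(W); print(cam,"cradle",np.round(C,4),np.degrees(C[2]),k)
    b=bfit(W,[.510,.098,.028],.025); print("bar",b,"in cradle",incradle(C,b[0]))
E
```

```text
Traceback (most recent call last):
  File "h.py", line 20
    B=min((minimize(f,[62.9,y0,a,0],method="Nelder-Mead",options=dict(initial_simplex=np.array([[62.9,y0,a,0]]*5)+np.vstack([np.zeros(4),np.eye(4)*.4]))for y0 in(10.2,10.8) for a in(.3,.7,1.1)),key=lambda s:s.fun)
                                                         ^^^^^^^^
SyntaxError: invalid syntax. Maybe you meant '==' or ':=' instead of '='?
```

```bash
sed -i 's/np.eye(4)\*.4\]))for/np.eye(4)*.4]))) for/' h.py
python3 - <<'E'
from h import *
for cam in ("top","scene"):
    W=np.load(cam+"0.npz")["W"]; C,k=cfit(W); print(cam,"cradle",np.round(C,4),np.degrees(C[2]),k)
    b=bfit(W,[.510,.098,.028],.025); print("bar",b,"in cradle",incradle(C,b[0]))
E
```

```text
top cradle [0.6282 0.1076 0.1214 0.0012] 6.957848807372536 0.0016124125697280964
bar (array([0.51007661, 0.09718785, 0.02347998]), np.float64(0.4397936886555553), np.float64(0.1592183891625632), np.float64(0.9974106680476437)) in cradle [-0.1184686   0.00401004]
scene cradle [ 6.280e-01  1.043e-01  1.239e-01 -2.000e-04] 7.096096262359081 0.0017221378602321519
bar (array([0.51003778, 0.09354993, 0.02172959]), np.float64(0.8419706378072244), np.float64(0.15975403717457837), np.float64(0.979)) in cradle [-0.11835779  0.00385522]
```

```bash
python3 -m handwheel '[[0,3,-6,0,5],[0,5,-12,0,10],[0,7,-18,0,15],[0,9,-24,0,20],[0,12,-30,-2,24.7],[0,15,-36,-4,24.7],[0,17,-42,-6,24.7],[0,18.4,-48,-8,24.7]]'
python3 - <<'E'
from h import *
for cam in ("top",):
    z=np.load(cam+"0.npz");W=z["W"];X,Y,Z=W[...,0],W[...,1],W[...,2]
    # slope boundary checks: ridge (z>.036) & stop excluded; mid ramp z 4..10mm
    for n,m in(("ridge",(Z>.037)&(Z<.048)&(X>.62)&(X<.72)&(Y>0)&(Y<.2)),("ramp",(Z>.005)&(Z<.011)&(X>.55)&(X<.61)&(Y>.02)&(Y<.18))):
        l=cv2.fitLine(W[m][:,:2].astype(np.float32),cv2.DIST_HUBER,0,.01,.01).ravel(); print(n,m.sum(),np.degrees(np.arctan(-l[0]/l[1])),l[2:])
E
```

```text
time_s: 1.7
tcp_pos: [0.4536, 0.1595, 0.1548]
eef_rot: [-180.0, -0.1, 0.6]
contact_force: [1.2, 0.3, -0.7]
gripper_width: 0.0876
gripper_force: 0.0
ridge 863 6.74011 [0.6714951  0.09060024]
ramp 1164 6.3453927 [0.5821195  0.10114086]
```

```bash
python3 -m handwheel '[[0,0.3,-4,-2,0],[0,0.3,-4,-7,0],[0,0.3,-4,-10,0],[0,0.3,-4,-12,0],[0,0.3,-4,-12.6,0],[0,0.3,-4,-12.6,0]]'
```

```text
time_s: 2.45
tcp_pos: [0.4561, 0.1212, 0.0291]
eef_rot: [180.0, -0.0, 0.6]
contact_force: [0.4, 0.8, 0.6]
gripper_width: 0.0881
gripper_force: 0.0
```

```bash
python3 -m handwheel '[[0,0.7,-2.4,-0.8,0],[0,0.7,-2.4,-0.8,0],[0,0.7,-2.4,-0.8,0]]'; python3 - <<'E'
from h import *
im,d=imaging.capture("scene"); cv2.imwrite("pics/s1.png",im[:,:,::-1]); print(get_state()["tcp_pos"],get_state()["contact_force"])
E
```

```text
time_s: 2.82
tcp_pos: [0.4635, 0.0976, 0.0218]
eef_rot: [-180.0, -0.1, 0.6]
contact_force: [0.1, 0.3, -0.1]
gripper_width: 0.0876
gripper_force: 0.0
[0.46348601 0.09779412 0.0217152 ] [-0.39508204  1.07215028  0.22025844]
```

View pics/s1.png

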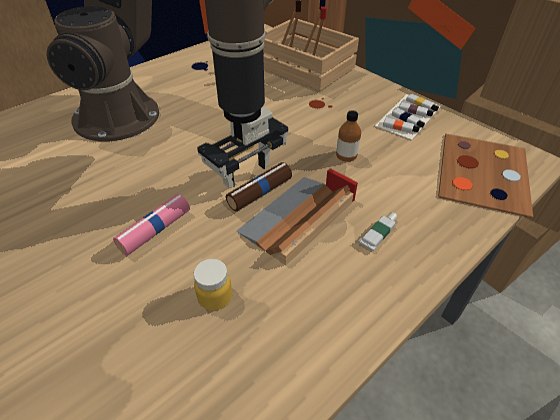

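Scene view: the open fingers, at about (232,175), stand just behind the bar (258,187). Bystanders are clear, so I start rolling.

```bash
python3 -m handwheel '[[0,0.4,-0.1,-0.4,0],[0,0.8,-0.1,-0.4,0],[0,1.2,-0.1,-0.4,0],[0,1.6,-0.1,-0.4,0],[0,2.0,-0.1,-0.4,0.6],[0,2.4,-0.1,-0.4,1.2],[0,2.8,-0.1,-0.4,1.8],[0,3.2,-0.1,-0.4,2.4]]'; python3 - <<'E'
from h import *
im,d=imaging.capture("scene");W=world("scene",d); b=bfit(W,[.526,.094,.028],.03);print(b)
print(get_state()["tcp_pos"])
E
```

```text
time_s: 3.88
tcp_pos: [0.4952, 0.0962, 0.0169]
eef_rot: [-180.0, -0.0, 3.0]
contact_force: [0.1, 0.4, 0.6]
gripper_width: 0.0876
gripper_force: 0.1
(array([0.52778487, 0.09331941, 0.02304069]), np.float64(2.1889720978987457), np.float64(0.15898530963903673), np.float64(0.8544093178036606))
[0.49574004 0.0962911  0.01695048]
```

```bash
python3 -m handwheel '[[0,0.4,0.03,0.1,0.8],[0,0.8,0.06,0.1,1.6],[0,1.2,0.1,0.1,2.4],[0,1.6,0.14,0.1,3.2],[0,2.0,0.18,0.1,3.9],[0,2.4,0.23,0.2,3.9],[0,2.8,0.28,0.3,3.9],[0,3.2,0.33,0.4,3.9]]'; python3 - <<'E'
from h import *
im,d=imaging.capture("scene");W=world("scene",d); b=bfit(W,[.56,.097,.03],.03);print(b,incradle([.6281,.1043,.121],b[0]))
print(get_state()["tcp_pos"],get_state()["contact_force"]);cv2.imwrite("pics/s2.png",im[100:300,150:420,::-1])
E
```

```text
time_s: 4.92
tcp_pos: [0.5266, 0.0992, 0.0209]
eef_rot: [180.0, 0.1, 6.9]
contact_force: [-2.8, -0.4, 1.4]
gripper_width: 0.0875
gripper_force: 1.7
(array([0.55801194, 0.0960338 , 0.02425171]), np.float64(6.783941031205089), np.float64(0.15963577477991212), np.float64(0.9153713298791019)) [-0.07057338  0.00025422]
[0.5275194  0.09954952 0.02110308] [-0.03001662 -0.04627849  1.30450258]
```

View pics/s2.png

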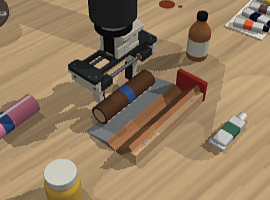

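The crop shows the bar on the ramp at (127,97), parallel to the groove. The white stripe has turned away, so it is rolling.

```bash
python3 -m handwheel '[[0,0.4,0.05,0.1,0],[0,0.8,0.1,0.2,0],[0,1.2,0.15,0.28,0],[0,1.6,0.2,0.37,0],[0,2.0,0.25,0.45,0],[0,2.4,0.3,0.54,0],[0,2.8,0.34,0.63,0],[0,3.2,0.39,0.7,0]]'; python3 - <<'E'
from h import *
im,d=imaging.capture("scene");W=world("scene",d); b=bfit(W,[.592,.1,.035],.03);print(b,incradle([.6281,.1043,.121],b[0]))
print(get_state()["tcp_pos"],get_state()["contact_force"],incradle([.6281,.1043,.121],get_state()["tcp_pos"]))
E
```

```text
time_s: 5.98
tcp_pos: [0.5592, 0.1034, 0.028]
eef_rot: [-180.0, -0.0, 6.9]
contact_force: [-3.3, -0.1, 2.7]
gripper_width: 0.0875
gripper_force: 1.7
(array([0.59068774, 0.09932869, 0.03143198]), np.float64(7.120545209773402), np.float64(0.1605698622129165), np.float64(0.9022324865280985)) [-0.03773878 -0.00041912]
[0.56008821 0.103673   0.02814563] [ 0.28186886 -0.28773538  0.67979708] [-0.06759019  0.00758695]
```

```bash
python3 -m handwheel '[[0,0.3,0.04,0.07,0],[0,0.6,0.07,0.13,0],[0,0.9,0.11,0.2,0],[0,1.2,0.15,0.26,0],[0,1.5,0.18,0.33,0],[0,1.7,0.2,0.37,0],[0,1.9,0.23,0.4,0],[0,2.05,0.25,0.4,0]]'; python3 - <<'E'
from h import *
im,d=imaging.capture("scene");W=world("scene",d); b=bfit(W,[.615,.1,.035],.035);print(b,incradle([.6281,.1043,.121],b[0]))
print(get_state()["tcp_pos"],get_state()["contact_force"],incradle([.6281,.1043,.121],get_state()["tcp_pos"]))
E
```

```text
time_s: 7.02
tcp_pos: [0.58, 0.1061, 0.032]
eef_rot: [-180.0, -0.0, 6.9]
contact_force: [-0.0, 0.4, -0.8]
gripper_width: 0.0876
gripper_force: 0.0
(array([0.62095832, 0.10248838, 0.07058177]), np.float64(8.514036573235595), np.float64(0.1602185784901361), np.float64(0.4008152173913043)) [-0.00730813 -0.00093634]
[0.58002114 0.10601992 0.03194917] [0.41347675 0.64287216 0.19652098] [-0.04751973  0.0075107 ]
```

Likely tipped over the edge. I back off and lift, then look.

```bash
python3 -m handwheel '[[0,-1.5,-0.2,0,0],[0,-2,-0.2,3,0],[0,-2,-0.2,8,0],[1,-2,-0.2,12,0],[1,-2,-0.2,14,0],[1,-2,-0.2,14,0],[1,-2,-0.2,14,0]]'; python3 - <<'E'
from h import *
im,d=imaging.capture("scene");W=world("scene",d); b=bfit(W,[.628,.103,.032],.03);print(b,incradle([.6281,.1043,.121],b[0]))
cv2.imwrite("pics/s3.png",cv2.resize(im[100:300,150:420,::-1],None,fx=2,fy=2))
im,d=imaging.capture("top");W=world("top",d); b=bfit(W,[.628,.106,.032],.03);print(b,incradle([.6282,.1076,.121],b[0]))
print(get_state()["gripper_width"])
E
```

```text
time_s: 7.95
tcp_pos: [0.5584, 0.1036, 0.171]
eef_rot: [180.0, 0.1, 6.9]
contact_force: [0.3, -0.6, -0.3]
gripper_width: 0.0531
gripper_force: 0.0
(array([0.6279754 , 0.10416784, 0.02861262]), np.float64(6.938415377514279), np.float64(0.1609984679477853), np.float64(0.9503937007874016)) [-0.00013964 -0.00011615]
(array([0.63262174, 0.06926329, 0.03023516]), np.float64(6.401702452798577), np.float64(0.08185125186331317), np.float64(0.9884559884559885)) [-0.00023802 -0.03859014]
0.04513723734446906
```

View pics/s3.png

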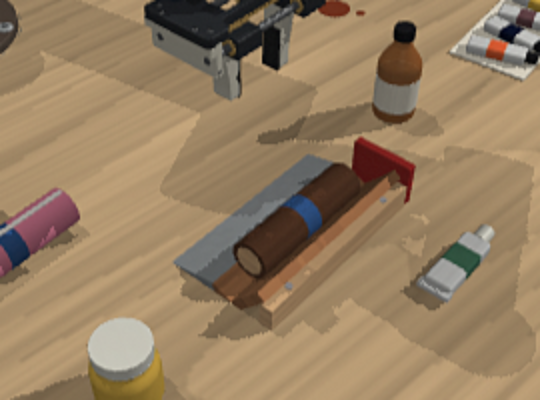

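The bar lies seated in the groove, from (250,258) to (345,180) in the crop, with a gap to the red stop at (383,168). Next: close the fingers and come down beyond its open end.

```bash
python3 -m handwheel '[[1,3,-4,0,0],[1,6,-8,0,0],[1,8.4,-11.7,-2,0],[1,8.4,-11.7,-6,0],[1,8.4,-11.7,-10,0],[1,8.4,-11.7,-13,0],[1,8.4,-11.7,-13,0],[1,8.4,-11.7,-13,0]]'; python3 - <<'E'
from h import *
s=get_state();print(s["gripper_width"],incradle([.628,.106,.121],s["tcp_pos"]),s["tcp_pos"])
im,d=imaging.capture("scene");cv2.imwrite("pics/s4.png",cv2.resize(im[130:330,150:420,::-1],None,fx=2,fy=2))
E
```

```text
time_s: 9.05
tcp_pos: [0.644, -0.0131, 0.0425]
eef_rot: [180.0, -0.0, 6.9]
contact_force: [0.6, 1.2, 0.7]
gripper_width: 0.0007
gripper_force: 0.0
0.0007234964204379131 [ 0.00149237 -0.12013744] [ 0.64398265 -0.01307891  0.04253008]
```

View pics/s4.png

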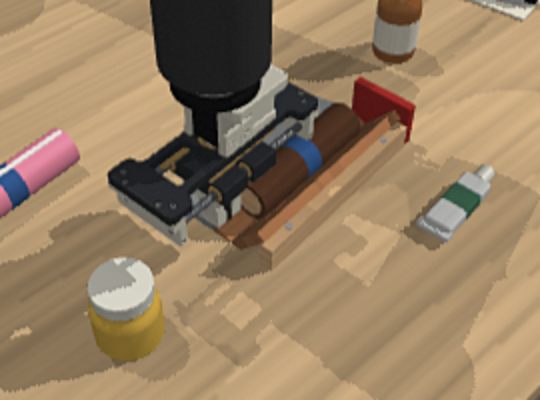

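The crop shows the gripper poised at (215,200) off the bar's open end (255,195), clear of the jar at (125,300). I lower and push gently.

```bash
python3 -m handwheel '[[1,-0.15,0,-1,0],[1,-0.15,0,-1.6,0],[1,-0.2,0.5,-1.6,0],[1,-0.25,1.0,-1.6,0],[1,-0.31,1.4,-1.6,0],[1,-0.36,1.8,-1.6,0],[1,-0.4,2.1,-1.6,0],[1,-0.44,2.4,-1.6,0]]'; python3 - <<'E'
from h import *
s=get_state();print(incradle([.628,.106,.121],s["tcp_pos"]),s["tcp_pos"],s["contact_force"])
im,d=imaging.capture("scene");W=world("scene",d); b=bfit(W,[.628,.108,.032],.03);print(b,incradle([.6281,.1043,.121],b[0]))
E
```

```text
time_s: 10.1
tcp_pos: [0.639, 0.011, 0.026]
eef_rot: [180.0, -0.0, 6.9]
contact_force: [1.1, -1.6, 0.2]
gripper_width: 0.0006
gripper_force: 0.6
[-0.0005182  -0.09563489] [0.63902919 0.0110018  0.02596248] [ 1.11655445 -1.57351882  0.2291548 ]
(array([0.62822336, 0.10044752, 0.02895298]), np.float64(5.831713872865238), np.float64(0.16934691234655447), np.float64(0.9397163120567376)) [-0.00034256 -0.0038392 ]
```

```bash
python3 -m handwheel '[[1,-0.04,0.3,0,0],[1,-0.07,0.6,0,0],[1,-0.11,0.9,0,0],[1,-0.15,1.2,0,0],[1,-0.18,1.5,0,0],[1,-0.22,1.8,0,0],[1,-0.25,2.1,0,0],[1,-0.28,2.3,0,0]]'; cat >> h.py <<'E'
def band():
    s=get_state();print("tcp",np.round(incradle([.628,.106,.121],s["tcp_pos"]),4),s["tcp_pos"],s["contact_force"])
    for cam,C in(("scene",[.6281,.1043,.121]),("top",[.6282,.1076,.121])):
        im,d=imaging.capture(cam);W=world(cam,d);i=im.astype(int)
        m=(i[...,2]>1.3*i[...,0])&(i[...,2]>50)&(W[...,2]>.03)&(W[...,2]<.06)&(abs(W[...,0]-.63)<.05)&(W[...,1]>.05)&(W[...,1]<.2)
        q=np.array([incradle(C,p) for p in W[m]]); print(cam,len(q),"band y",(np.percentile(q[:,1],3)+np.percentile(q[:,1],97))/2 if len(q) else None)
        W2=W.copy(); W2[incr(W,C)<-.0]=0
        h=W2[(abs(W2[...,0]-.625)<.03)&(W2[...,2]>.038)&(W2[...,2]<.052)]
    return im
def incr(W,C): return -np.sin(C[2])*(W[...,0]-C[0])+np.cos(C[2])*(W[...,1]-C[1])
E
python3 -c "from h import *; band()"
```

```text
time_s: 11.15
tcp_pos: [0.6362, 0.0341, 0.0259]
eef_rot: [180.0, -0.0, 6.9]
contact_force: [-0.6, -2.7, 0.7]
gripper_width: 0.0007
gripper_force: 0.7
tcp [-0.0005 -0.0724] [0.63623104 0.03408081 0.02591183] [-0.6179548  -2.73425541  0.68336481]
scene 130 band y 0.0243137593954623
top 0 band y None
```

```bash
python3 -m handwheel '[[1,-0.02,0.2,0,0],[1,-0.05,0.4,0,0],[1,-0.07,0.6,0,0],[1,-0.1,0.8,0,0],[1,-0.11,0.9,0,0],[1,-0.12,1.0,0,0],[1,-0.12,1.0,0,0]]'; python3 -c "from h import *; band()"
```

```text
time_s: 12.12
tcp_pos: [0.635, 0.044, 0.0259]
eef_rot: [-180.0, 0.0, 6.9]
contact_force: [0.4, -1.0, -0.0]
gripper_width: 0.0006
gripper_force: 0.3
tcp [-0.0005 -0.0624] [0.63500806 0.04395924 0.02589798] [ 0.37878946 -1.03163553 -0.00481619]
scene 123 band y 0.03396075185717986
top 0 band y None
```

Nearly there. I advance in 0.5 mm steps and watch the force.

```bash
python3 -m handwheel '[[1,-0.01,0.05,0,0],[1,-0.01,0.1,0,0],[1,-0.02,0.15,0,0],[1,-0.02,0.15,0,0]]'; python3 -c "from h import *; band()"
```

```text
time_s: 12.72
tcp_pos: [0.6348, 0.0449, 0.0259]
eef_rot: [180.0, 0.0, 6.9]
contact_force: [1.3, -4.9, 0.5]
gripper_width: 0.0005
gripper_force: 2.4
tcp [-0.0006 -0.0615] [0.63483854 0.0449129  0.0259191 ] [ 1.33649968 -4.94116916  0.53248628]
scene 126 band y 0.03469347656051319
top 0 band y None
```

```bash
python3 -m handwheel '[[1,-0.01,0.05,0,0],[1,-0.01,0.1,0,0],[1,-0.01,0.1,0,0]]'; python3 -c "from h import *; band()"
```

```text
time_s: 13.2
tcp_pos: [0.6347, 0.045, 0.026]
eef_rot: [179.9, 0.0, 6.9]
contact_force: [2.2, -10.1, -0.3]
gripper_width: 0.0001
gripper_force: 4.8
tcp [-0.0007 -0.0613] [0.63468308 0.0450423  0.02597696] [  2.22741683 -10.1281819   -0.31428311]
scene 126 band y 0.034970221531413284
top 0 band y None
```

The force climbs to 10 N while nothing moves, so the bar is on the stop. I back off along the groove and retreat upward.

```bash
python3 -m handwheel '[[1,0.03,-0.3,0,0],[1,0.2,-1.5,0,0],[1,0.35,-3,0,0],[1,0.35,-3,4,0],[1,0.35,-3,9,0],[1,-4,-6,14,0],[1,-9,-9,16,0],[1,-13,-11,16,0]]'; python3 -m handwheel '[[1,-3,-3,0,0],[1,-3,-3,0,0],[1,-3,-3,0,0],[1,-3,-3,0,0]]'; python3 - <<'E'
from h import *
im=band()
im,d=imaging.capture("scene");W=world("scene",d);b=bfit(W,[.624,.139,.032],.03);print(b)
for q in("bottle","jar","tube"):
    x=finder.cut_out("scene",q)[0];m=x["region"]&(d>0);print(q,np.round(np.median(W[m],0),3))
cv2.imwrite("pics/s5.png",cv2.resize(im[100:300,150:420,::-1],None,fx=2,fy=2))
E
```

```text
time_s: 14.3
tcp_pos: [0.5042, -0.0649, 0.1878]
eef_rot: [-180.0, -0.2, 6.9]
contact_force: [0.4, -0.7, -0.1]
gripper_width: 0.0005
gripper_force: 0.0
time_s: 14.8
tcp_pos: [0.4754, -0.0934, 0.1857]
eef_rot: [-180.0, 0.0, 6.9]
contact_force: [-0.7, -0.2, -0.4]
gripper_width: 0.0007
gripper_force: 0.0
tcp [-0.1756 -0.1795] [ 0.47538568 -0.09340912  0.18573857] [-0.65240195 -0.21810175 -0.3745196 ]
scene 156 band y 0.03417273303595298
top 250 band y 0.03480193430410558
(array([0.62364353, 0.14291366, 0.02894693]), np.float64(6.139968941499479), np.float64(0.1697705497009577), np.float64(0.8910162002945509))
bottle [0.562 0.332 0.064]
jar [ 0.681 -0.152  0.064]
tube [0.775 0.187 0.017]
```

View pics/s5.png

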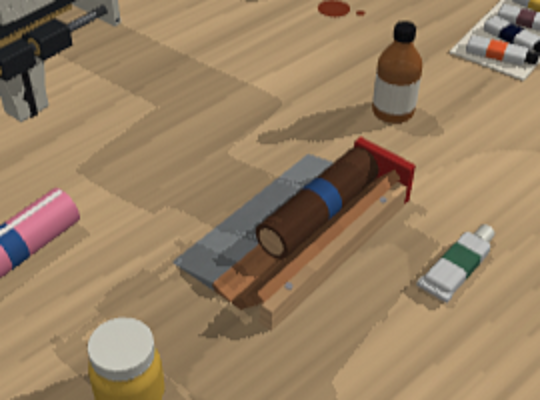

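The crop shows the bar in the groove with its far end against the red stop at (365,160). The bystanders have not moved and the gripper is clear. I hand it in.

```bash
python3 -c "from plant import r; print(r.close_job())"
```

```text
the job is handed in; nothing more can be done
None
```

The bar was rolled up the ramp into the V groove and slid against the red stop. The bystanders did not move, the gripper is clear, and the job was handed in at about 15 s.

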